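# Crimp the ferrule of a turned tool handle in the bench press

## Robot

A 6-joint arm with a two-finger parallel gripper is mounted at the origin on the work surface. World frame = base frame: x ahead of the robot, y to its left, z up, the work surface at z = 0. Lengths are in m, angles in rad, forces in N, time in s.
With the tool pointing down it reaches from about 0.35 to 0.95 m from the base axis. Payload 17.4 kg.
Tool frame: the origin (TCP) lies on the centre line of the jaws, within the pads' length; the fingertips stand 8 mm ahead of it and the grasp point (between the pads) lies 11 mm behind it (ctrl.tip_extent is the distance from the TCP to the fingertips, in m); z points along the fingers, y is the line along which they close (so a half turn about z gives the same grasp; the last joint's range is limited). The gripper opens to 93 mm and grips with 3 to 60 N. Pads are 15 mm wide; open, the fingers measure 128 mm over their backs; the gripper's body (75 mm by 188 mm) begins 65 mm behind the grasp point.
Start: joints at [1.156, 0.116, 1.442, -0, 1.584, -0.038], TCP at [0.248, 0.628, 0.227] pointing down, gripper open.
Joint ranges: [-2.83, 2.83], [-0.83, 2.19], [0.07, 2.5], [-1.14, 4.28], [0.01, 3], [-2.97, 2.97]. Speed limits (rad/s): [1.89, 1.89, 2.22, 3.14, 3.14, 3.14].

## Interface

Orientations are given as a unit quaternion [w, x, y, z].
In Python, from workcell import ctrl gives the robot as it stands.
- The arm moves only by the tool step_arm, never from a script. Its argument "series" is a list of rows, each an object with "dp": the shift along the tool's x, y, z as a fraction of full scale, a list of three; "rotation": the turn, a rotation vector about the tool's x, y, z as a fraction of full scale, a list of three. A call has exactly 8 rows; each row shifts and turns the commanded pose from where the row before left it, along the tool's axes as they then stand; what a row does not reach is not made up. Full scale, the value 1, is 5 cm for a shift and 60 degrees for a turn. A row lasts 1/8 s, in which the tool goes at most 62.5 mm and 10.7 degrees, less where a joint would pass 70% of its speed; a pose out of reach is approached as far as the arm can. A call with a number of a shift or a turn outside -1 to 1 is refused whole. A call with a gripper value outside its range is refused whole. "grip" is the opening, from -1 (shut) to 1 (fully open), set as the call begins (left out, the last holds). The fingers move at their own pace and stop on an object; the grip force is fixed at half the most. Time passes only in rows, so rows that do not move let the fingers close, or fill a call up. It gives the time, the measured TCP pose, the force, the opening and the grip force at its end, in the units of the state.
- ctrl.observe(): the state, without advancing time (a new reading comes with each control period).
- ctrl.get_image(name): name is "side" or "top" or "wrist"; returns a dict with "image" (400x640x3 uint8, blue, green, red), "fx", "fy", "cx", "cy" (pixels), "dist" ([k1, k2, p1, p2, k3] as OpenCV has them; the pictures are not rectified), "rvec" (rotation vector, rad) and "tvec" (3), from world to camera coordinates, as OpenCV has them. Camera axes: x right, y down, z forward; pixel columns grow to the right and rows downward; lengths in m; the calibration is good to about 2 mm. A picture is of the moment at which its call begins. There is no depth.
- ctrl.job_done(): hands the job in; it is judged then, once.
The state is a dict: "t": time; "qpos": joint angles; "qvel": joint speeds; "joint_torque": joint torques, N m; "tcp_pos": TCP position; "ee_rot": TCP orientation; "wrist_force": force on the tool from outside, world axes, zero at the start; "ft_torque": the same for the moment, N m; "opening": finger opening in m; "grasp_force": force on a finger pad.
Only numpy, scipy, OpenCV 4.12 (cv2) and the standard library are available. Lean on these libraries where they do the work, as an engineer would, in place of code of your own. Each camera call takes 0.05 s, during which the arm holds its last target. There are 200 camera calls.

## Task

Take the pale ash handle with the brass ferrule out of the rack and lay it in the crimping press's trough, ferrule first, slid fully in against the back stop, and leave it there. Then pull the press's red lever all the way down, hold it there for about a second so that the nose crimps the ferrule, and ease it slowly back up to its rest, taking two seconds or more: it is sprung and must not fly back. Leave the other handle, the bowl, the glue bottle and the mallet where they are.

Things in the scene. Friction and masses are not known exactly. Their poses are not given: they have to be found in the camera images.
- ash_handle: The work: pale octagonal wooden tool handle, 170 mm long, 34 mm across flats, brass ferrule (34 mm dia., 28 mm long) flush on one end. Origin on its axis at mid-length; x runs along the axis to the ferrule end (+85 mm); butt at -85 mm. Starts in one of the rack's two bays (varies), ferrule out towards the robot, butt half under the hood, axis 25 mm above the table. It hardly rolls on a flat.
- ash_handle_ferrule (a point): Middle of the brass ferrule, on the handle's axis, 71 mm from the handle's origin and 14 mm from the ferrule's end.
- ash_handle_butt (a point): Point on the ash handle's axis 40 mm from the butt end (45 mm from the origin).
- rack: Fixed white rack with two bays; the handles lie 45 mm either side of its middle. Origin on the table below the hood's front edge, mid-width. Hood at x = 0 to 90 mm, 59 mm high, closed behind; bays 71 mm wide, 42 mm high inside. Base board 8 mm thick, 200 mm wide, x = -115 to 95 mm, carries the handles. Handles are drawn out along the rack's -x.
- walnut_handle: Bystander: dark walnut handle of the same shape and size with a steel ferrule, in the rack's other bay. Same origin and axes as the ash handle.
- press: Grey press. Origin on the table under the ram's axis; x points to its rear. Trough along x from its open front end (-85 mm) to the back stop's face (+15 mm): floor 30 mm above the table, walls 42 mm apart, flared lips to 61 mm above the table. The head covers x = -30 to 95, y = -35 to 35 mm from 105 to 200 mm up: lay the handle in the trough before it, then slide it in. Base ends at x = -90 mm.
- anvil (a point): Where the middle of the ferrule belongs: on the ram's axis, 47 mm above the table (17 mm above the trough floor). A handle seated there overhangs the front of the trough by about 71 mm, its butt free on both sides.
- nose: Round steel nose, 18 mm diameter, under the ram; origin at its lower face. It stands 87 mm above the table when the lever is at rest and comes down 23 mm, on to the ferrule (top at 64 mm), as the lever reaches the last tenth of its stroke; it is sprung by a few mm.
- lever (a joint): Lever angle, rad: 0 at rest (raised 40 degrees), 1.0 at its lower stop. It is sprung: about 3 N at the grip to start, 6 to 8 N at the bottom, and it returns by itself when let go.
- lever_pivot (a point): On the lever's axis, 160 mm above the table, over the press's origin. The axis is parallel to the press's x.
- lever_grip (a point): On the axis of its red round cross bar (26 mm dia., 100 mm long, a freely turning sleeve, parallel to the press's x), 37 mm from the bar's front end; the 12 mm lever rod joins the bar 55 mm behind. Circles the pivot axis at 160 mm radius on the press's -y side: 103 mm above the pivot and 122 mm out at rest, 47 mm below it and 153 mm out at the stop.
- bowl: Bystander: turned wooden bowl, 130 mm across, 55 mm high; origin under its centre.
- glue: Bystander: white bottle with orange cap, 60 mm diameter, 150 mm high; origin under its centre.
- mallet: Bystander: mallet with a wooden handle and black head, lying on the table; its head end points along its x.
Not all that is in view belongs to the job. Of the things like the ash_handle, leave any that is blue or purple; of the rest the larger one is meant.

How it is judged:
On the way, in this order (a step that is already met when the one before it is completed fails the run):
1. the ash handle lies in the trough, ferrule against the back stop (middle of the ferrule within 8 mm of the ram's axis) (horizontal distance between ash_handle_ferrule and anvil below 0.008 m and z of ash_handle_ferrule in the frame of anvil between -0.005 and 0.005 m and angle between the x axis of ash_handle and the x axis of press, either way round below 0.12 rad), for 0.2 s.
2. with the handle there, the lever is held down beyond 0.92 rad and the nose bears on the ferrule with more than 3 N (horizontal distance between ash_handle_ferrule and anvil below 0.008 m and value of joint lever above 0.92 rad and contact force between nose and ash_handle above 3 N), for 0.6 s.
3. the lever is back at rest (below 0.05 rad) (value of joint lever below 0.05 rad), for 0.2 s.
At the end, for the whole second after the job is handed in: The ash handle lies still in the trough, lined up with it within 0.12 rad, the middle of its ferrule within 8 mm of the ram's axis (and 5 mm in height), and the lever is at rest below 0.05 rad, after one full crimp; the bystanders are where they were (all of step 1 and value of joint lever below 0.05 rad and linear speed of ash_handle below 0.02 m/s); the robot touches nothing.
It fails at once if the lever flies back (faster than 1.2 rad/s upward while more than 0.15 rad from rest) (value of joint lever above 0.15 rad and velocity of joint lever below -1.2 rad/s).
It fails at once if the walnut handle is moved by more than 25 mm (distance of walnut_handle from where it was at the start of the episode above 0.025 m).
It fails at once if the wooden bowl is moved by more than 25 mm (distance of bowl from where it was at the start of the episode above 0.025 m).
It fails at once if the glue bottle is moved by more than 25 mm (distance of glue from where it was at the start of the episode above 0.025 m).
It fails at once if the mallet is moved by more than 25 mm (distance of mallet from where it was at the start of the episode above 0.025 m).
It also fails if it takes over 72 s, if anything falls off the work surface, if the arm or the gripper's body presses on something with over 40 N, if the wrist force passes 120 N, or if a joint passes its speed limit or range.

## Working session

There is one attempt and no reset: what is moved stays moved. The work goes in short steps, Python scripts to look and compute and a tool call to move; the robot and the scene stay as the last step left them, time stands still between calls to the robot, and variables do not carry over. Pictures are saved under pics/ and viewed, at most 10 in all, crops included, and the job is handed in when it is done.

Besides the shell and the picture viewer there is one more tool, called after ">>>" as name(argument=value, ...) on one line, values as JSON. step_arm: Moves the arm, as the interface text tells. Shift numbers are shares of 5 cm and turn numbers shares of 60 degrees, none past 1 either way. Its arguments: {"type":"object","properties":{"series":{"type":"array","items":{"type":"object","properties":{"dp":{"type":"array","items":{"type":"number","minimum":-1,"maximum":1}},"rotation":{"type":"array","items":{"type":"number","minimum":-1,"maximum":1}}}}},"grip":{"type":"number"}},"required":["series"]}

```bash
ls; mkdir -p pics; python3 - <<'E'
from workcell import ctrl
import cv2,numpy as np,pickle
for n in("side","top"):
    d=ctrl.get_image(n); cv2.imwrite(f"pics/{n}0.png",d["image"]); pickle.dump(d,open(f"{n}0.pkl","wb"))
    R=cv2.Rodrigues(np.array(d["rvec"]))[0]; print(n,d["fx"],d["dist"],"campos",-R.T@np.array(d["tvec"]).ravel(), R[2])
o=ctrl.observe(); print({k:np.round(v,3) for k,v in o.items()}, ctrl.tip_extent)
E
```

```text
pics
side 384.77648002317545 [0.02290581 0.         0.         0.         0.        ] campos [ 0.1097273  -0.51638811  0.98372612] [ 0.41830099  0.50909619 -0.75222693]
top 487.95885521147727 [-0.08366694  0.          0.          0.          0.        ] campos [0.29766992 0.03148579 1.48601754] [ 0.20631598 -0.01504049 -0.97836982]
{'t': np.float64(0.1), 'qpos': array([ 1.156,  0.116,  1.442, -0.   ,  1.584, -0.038]), 'qvel': array([-0.001, -0.001, -0.001, -0.   , -0.   ,  0.001]), 'joint_torque': array([ 3.0000e-03, -7.2289e+01, -6.2386e+01,  7.8000e-02,  2.3000e-02,
       -0.0000e+00]), 'tcp_pos': array([0.248, 0.627, 0.226]), 'ee_rot': array([-0.   ,  0.187,  0.982, -0.   ]), 'wrist_force': array([ 0.358,  0.105, -0.183]), 'ft_torque': array([ 0.037, -0.056, -0.013]), 'grasp_force': np.float64(0.0), 'opening': np.float64(0.093)} 0.008
```

View pics/side0.png

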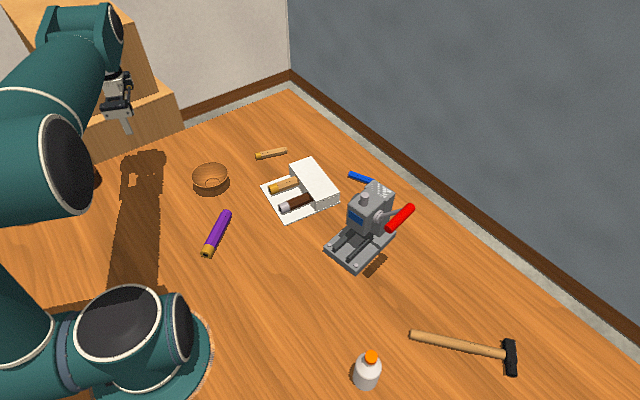

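View pics/top0.png

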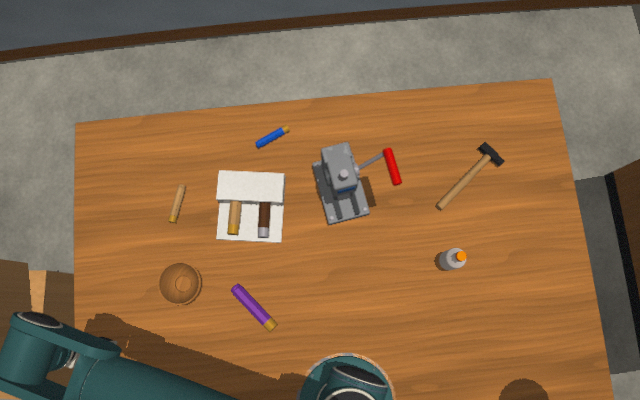

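Things like the ash handle in the top view: pale in the rack (234,217), small pale one loose (177,204), blue (272,136), purple (253,307) and dark walnut (264,218). Leaving out blue and purple, the larger pale one is in the rack with a brass end, so (234,217) is meant. I'll confirm it in an enlarged crop and measure.

```bash
cat > h.py <<'E'
import cv2,numpy as np,pickle
from scipy.spatial.transform import Rotation as Ro
def cam(d):
    K=np.array([[d["fx"],0,d["cx"]],[0,d["fy"],d["cy"]],[0,0,1]]); R=cv2.Rodrigues(np.array(d["rvec"]))[0]
    return K,np.array(d["dist"]),R,np.array(d["tvec"]).ravel()
def ray(d,uv):
    K,D,R,t=cam(d); p=cv2.undistortPoints(np.array(uv,float).reshape(-1,1,2),K,D).reshape(-1,2)
    return -R.T@t, np.c_[p,np.ones(len(p))]@R
def plane(d,uv,z):
    c,v=ray(d,uv); return c+v*((z-c[2])/v[:,2])[:,None]
def tri(vs):  # [(d,uv),...] least squares of rays
    A=0;b=0
    L=[]
    for d,uv in vs:
        c,v=ray(d,uv); v=v[0]/np.linalg.norm(v[0]); M=np.eye(3)-np.outer(v,v); A=A+M; b=b+M@c; L.append((M,c))
    x=np.linalg.solve(A,b); return x,[round(1e3*np.linalg.norm(M@(x-c)),1) for M,c in L]
def proj(d,X):
    K,D,R,t=cam(d); return cv2.projectPoints(np.array(X,float).reshape(-1,3),np.array(d["rvec"],float),t,K,D)[0].reshape(-1,2)
E
python3 - <<'E'
from h import *
T=pickle.load(open("top0.pkl","rb"));S=pickle.load(open("side0.pkl","rb"))
a=cv2.resize(T["image"][125:245,160:410],None,fx=3,fy=3,interpolation=cv2.INTER_CUBIC)
b=cv2.resize(S["image"][145:280,240:420],None,fx=4,fy=4,interpolation=cv2.INTER_CUBIC)[:,:720]
cv2.imwrite("pics/cropT.png",a);
cv2.imwrite("pics/cropS.png",b)
for n,d,roi in(("top",T,(215,170,70,75)),("side",S,(255,150,90,80))):
    x,y,w,h=roi; hsv=cv2.cvtColor(d["image"],cv2.COLOR_BGR2HSV)[y:y+h,x:x+w]
    # white rack low sat
    m=((hsv[...,1]>90)&(hsv[...,2]>120)&(hsv[...,0]<30)).astype(np.uint8)
    k,l,s,c=cv2.connectedComponentsWithStats(m)
    print(n,[(list(map(int,s[i])),c[i]+[x,y]) for i in range(1,k) if s[i,4]>30])
    print(cv2.cvtColor(d["image"],cv2.COLOR_BGR2HSV)[217 if n=="top" else 186, 225 if n=="top" else 270:245 if n=="top" else 300:2].tolist())
    m=cv2.inRange(cv2.cvtColor(d["image"],cv2.COLOR_BGR2HSV),(0,200,100),(6,255,255))+cv2.inRange(cv2.cvtColor(d["image"],cv2.COLOR_BGR2HSV),(174,200,100),(180,255,255))
    k,l,s,c=cv2.connectedComponentsWithStats(m); i=1+np.argmax(s[1:,4]); 
    print("red",s[i],c[i],cv2.minAreaRect(np.argwhere(l==i)[:,::-1].astype(np.float32)))
print("top handle pts z=.025",plane(T,[(234,217),(233,234),(235,201),(264,236)],.042))
print("press",plane(T,[(326,223),(368,213)],.02), "rack corners",plane(T,[(217,240),(282,241)],.008))
E
```

```text
top [([0, 0, 70, 75, 519], array([241.41618497, 225.56840077])), ([17, 0, 53, 4, 98], array([263.98979592, 170.59183673])), ([12, 31, 14, 33, 356], array([233.89606742, 216.87359551]))]
[[18, 17, 226], [23, 23, 222], [16, 130, 143], [16, 132, 178], [16, 130, 190], [16, 135, 183], [16, 131, 160], [15, 120, 149], [15, 16, 227], [20, 17, 224]]
red [383 148  19  37 335] [391.84776119 165.99402985] ((391.7810974121094, 165.91351318359375), (37.64299392700195, 9.04314136505127), 72.89727020263672)
side [([0, 0, 90, 80, 3881], array([298.80932749, 188.56222623])), ([13, 26, 31, 17, 253], array([283.57312253, 184.0513834 ]))]
[[19, 206, 227], [19, 195, 225], [21, 189, 241], [21, 187, 241], [16, 143, 219], [16, 142, 207], [17, 140, 204], [16, 143, 216], [16, 142, 179], [14, 129, 113], [17, 141, 116], [16, 152, 124], [15, 96, 125], [18, 20, 127], [20, 28, 139]]
red [384 203  31  30 371] [399.4097035 217.5902965] ((399.5000305175781, 217.5), (9.899494171142578, 38.18376159667969), 45.0)
top handle pts z=.025 [[0.57301153 0.27854341 0.042     ]
 [0.52177654 0.2847822  0.042     ]
 [0.62187242 0.27246314 0.042     ]
 [0.50671681 0.19258896 0.042     ]]
press [[ 0.53099356  0.00418802  0.02      ]
 [ 0.54894118 -0.12649541  0.02      ]] rack corners [[0.51335245 0.34097368 0.008     ]
 [0.49096664 0.14284215 0.008     ]]
```

View pics/cropT.png

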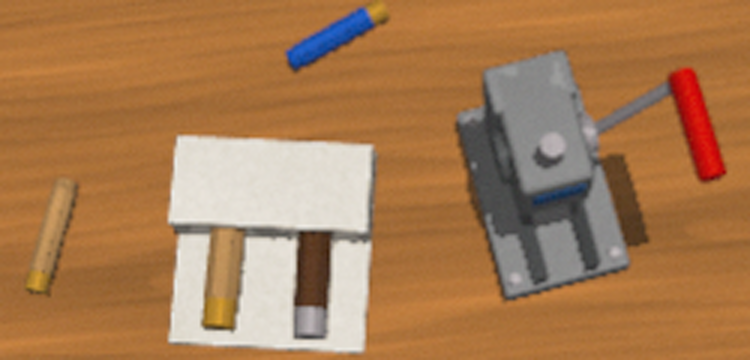

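The enlarged crop confirms it: the pale handle with a brass end is in the rack's left bay, at (222,278) in the crop. Walnut lies to its right at (313,283). The press stands at (550,180) with its open front towards the robot, and the red bar is at (697,122). I'm moving the wrist camera over the rack.

>>> step_arm(series=[{"dp": [0, 0, -0.2], "rotation": [0, 0, -0.127]}, {"dp": [0, 0, -0.2], "rotation": [0, 0, -0.127]}, {"dp": [-0.53, -0.53, -0.1]}, {"dp": [-0.53, -0.53, -0.1]}, {"dp": [-0.53, -0.53, -0.1]}, {"dp": [-0.53, -0.53, -0.1]}, {"dp": [-0.53, -0.53, -0.1]}, {"dp": [-0.53, -0.53, -0.1]}], grip=1)

```text
$.series[2]: bad value
```

>>> step_arm(series=[{"dp": [-0.53, -0.53, 0]}, {"dp": [-0.53, -0.53, 0]}, {"dp": [-0.53, -0.53, 0]}, {"dp": [-0.53, -0.53, 0]}, {"dp": [-0.4, -0.4, 0]}, {"dp": [-0.2, -0.2, 0]}, {"dp": [0, 0, 0]}, {"dp": [0, 0, 0]}])

```text
$.series[0]: bad value
```

```bash
python3 - <<'E'
from h import *
from workcell import ctrl
d=ctrl.get_image("wrist"); pickle.dump(d,open("w1.pkl","wb")); cv2.imwrite("pics/w1.png",d["image"])
K,D,R,t=cam(d); print(d["fx"],-R.T@t,R)
E
```

```text
275.9082925507678 [0.17862982 0.65470052 0.38478136] [[ 3.68758918e-01  9.29524925e-01 -5.23223354e-04]
 [ 8.95156525e-01 -3.54972607e-01  2.69609428e-01]
 [ 2.50422953e-01 -9.98892477e-02 -9.62969617e-01]]
```

View pics/w1.png

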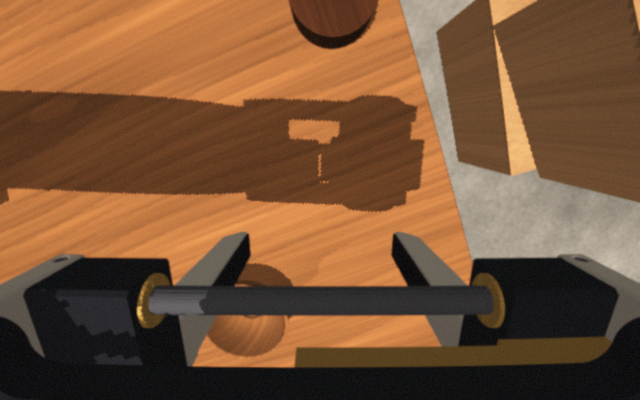

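The image shows the open fingers at rows 240–340 and the bowl between them at (250,310). The camera sits on the robot's side of the tool. The moves were refused because every row needs both fields.

>>> step_arm(series=[{"dp": [0, 0, -0.2], "rotation": [0, 0, -0.127]}, {"dp": [0, 0, -0.2], "rotation": [0, 0, -0.127]}, {"dp": [-0.68, -0.52, -0.1], "rotation": [0, 0, 0]}, {"dp": [-0.68, -0.52, -0.1], "rotation": [0, 0, 0]}, {"dp": [-0.68, -0.52, -0.1], "rotation": [0, 0, 0]}, {"dp": [-0.68, -0.52, -0.1], "rotation": [0, 0, 0]}, {"dp": [-0.68, -0.52, -0.1], "rotation": [0, 0, 0]}, {"dp": [-0.68, -0.52, -0.1], "rotation": [0, 0, 0]}], grip=1)

```text
t: 1.15
tcp_pos: [0.4347, 0.4489, 0.2766]
ee_rot: [-0.0, 0.055, 0.998, -0.0]
wrist_force: [-0.3, 1.0, 0.4]
opening: 0.0931
grasp_force: 0.0
```

>>> step_arm(series=[{"dp": [-0.68, -0.52, 0], "rotation": [0, 0, 0]}, {"dp": [-0.68, -0.52, 0], "rotation": [0, 0, 0]}, {"dp": [-0.68, -0.52, 0], "rotation": [0, 0, 0]}, {"dp": [-0.68, -0.52, 0], "rotation": [0, 0, 0]}, {"dp": [-0.68, -0.52, 0], "rotation": [0, 0, 0]}, {"dp": [-0.68, -0.52, 0], "rotation": [0, 0, 0]}, {"dp": [0, 0, 0], "rotation": [0, 0, 0]}, {"dp": [0, 0, 0], "rotation": [0, 0, 0]}])

```text
t: 2.15
tcp_pos: [0.6191, 0.2726, 0.2764]
ee_rot: [-0.0, 0.055, 0.998, -0.0]
wrist_force: [0.1, 0.6, -0.4]
opening: 0.0932
grasp_force: 0.0
```

```bash
python3 - <<'E'
from h import *
from workcell import ctrl
d=ctrl.get_image("wrist"); pickle.dump(d,open("w2.pkl","wb")); cv2.imwrite("pics/w2.png",d["image"])
K,D,R,t=cam(d); print(d["fx"],-R.T@t,R[2]); o=ctrl.observe(); print(o["tcp_pos"],o["ee_rot"])
E
```

```text
275.9082925507678 [0.54466361 0.28038594 0.43520599] [ 0.26764523 -0.02940847 -0.96306862]
[0.61884894 0.2730401  0.27656813] [-1.51157129e-04  5.51027207e-02  9.98480678e-01  4.52051480e-05]
```

View pics/w2.png

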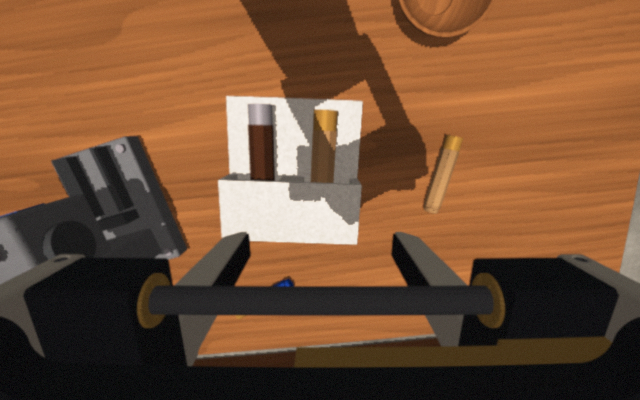

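The wrist view shows the ash handle in the rack with its ferrule end at (325,110) and its shaft down to (325,184). Walnut is at (262,143), the rack's front edge runs from (227,97) to (362,101), and the press trough is at (105,185). Next I fit edges and combine views.

```bash
python3 - <<'E'
from h import *
T=pickle.load(open("top0.pkl","rb"));S=pickle.load(open("side0.pkl","rb"));W=pickle.load(open("w2.pkl","rb"))
out={}
for n,d,(x,y,w,h),dirn in(("top",T,(222,196,25,48),(0,1)),("side",S,(263,168,45,30),None),("w",W,(305,102,40,82),(0,-1))):
    hsv=cv2.cvtColor(d["image"],cv2.COLOR_BGR2HSV)[y:y+h,x:x+w]
    m=((hsv[...,1]>85)&(hsv[...,0]<30)).astype(np.uint8)
    k,l,s,c=cv2.connectedComponentsWithStats(m); i=1+np.argmax(s[1:,4])
    br=((l==i)&(hsv[...,1]>165)).astype(np.uint8)
    P=np.argwhere(l==i)[:,::-1]+[x,y]; B=np.argwhere(br)[:,::-1]+[x,y]
    print(n,s[i],c[i]+[x,y],cv2.minAreaRect(P.astype(np.float32)),"brass",len(B),B.mean(0) if len(B) else 0)
    if n!="side":
        rows=np.unique(P[:,1]); L=np.array([[P[P[:,1]==r,0].mean(),r,np.ptp(P[P[:,1]==r,0])+1] for r in rows]);
        q=plane(d,L[3:-3,:2],.030); pf=np.polyfit(q[:,0],q[:,1],1); print(" axis slope deg",np.degrees(np.arctan(pf[0])),"y at x=.55",np.polyval(pf,.55),"xrange",plane(d,L[[0,-1],:2],.042)[:,0])
    out[n]=(d,B.mean(0),c[i]+[x,y])
print("brass tri",tri([(out[n][0],out[n][1]) for n in out]), tri([(out[n][0],out[n][1]) for n in("top","w")]))
print("rack front corners w",plane(W,[(227,97),(362,101)],.008),"hood front", plane(W,[(219,180),(360,180)],.059))
# red lever bar
for n,d in(("top",T),("side",S)):
    hsv=cv2.cvtColor(d["image"],cv2.COLOR_BGR2HSV); m=cv2.inRange(hsv,(0,180,80),(6,255,255))|cv2.inRange(hsv,(174,180,80),(180,255,255))
    m=cv2.morphologyEx(m,cv2.MORPH_OPEN,np.ones((3,3)))
    P=np.argwhere(m)[:,::-1].astype(np.float32); r=cv2.minAreaRect(P); b=cv2.boxPoints(r)
    e=[np.linalg.norm(b[1]-b[0]),np.linalg.norm(b[2]-b[1])]
    A,Bb=((b[0]+b[1])/2,(b[2]+b[3])/2) if e[0]<e[1] else ((b[1]+b[2])/2,(b[3]+b[0])/2)
    out["r"+n]=(A,Bb) if A[1]>Bb[1] else (Bb,A); print(n,r,out["r"+n])
for k in(0,1): print("bar end front/back",tri([(T,out["rtop"][k]),(S,out["rside"][k])]))
E
```

```text
top [  5   5  15  34 373] [233.90884718 217.07774799] ((233.86575317382812, 217.27536010742188), (11.201273918151855, 33.656158447265625), 6.009005546569824) brass 94 [232.53191489 228.75531915]
 axis slope deg -9.061413038158408 y at x=.55 0.28498486897085856 xrange [0.62187242 0.52133851]
side [  5   8  32  19 307] [283.46254072 184.74592834] ((283.4862976074219, 184.630126953125), (10.18257999420166, 31.132946014404297), 69.44395446777344) brass 88 [274.15909091 188.31818182]
w [   6    8   27   73 1683] [323.49376114 145.56565657] ((323.6007080078125, 145.88575744628906), (23.735010147094727, 72.58441925048828), 2.726310968399048) brass 399 [324.92481203 120.30576441]
 axis slope deg -9.304323290648163 y at x=.55 0.2854945894522976 xrange [0.52479703 0.62406969]
brass tri (array([0.53980599, 0.28764958, 0.02363793]), [np.float64(1.2), np.float64(1.1), np.float64(1.7)]) (array([0.53867871, 0.28706254, 0.03397229]), [np.float64(0.6), np.float64(0.6)])
rack front corners w [[0.48882583 0.14928335 0.008     ]
 [0.51676888 0.34486995 0.008     ]] hood front [[0.60110194 0.13229928 0.059     ]
 [0.62309549 0.32681769 0.059     ]]
top ((391.8243408203125, 166.05404663085938), (37.93708038330078, 9.04314136505127), 72.89727020263672) (array([397.4027 , 184.18378], dtype=float32), array([386.24597, 147.92432], dtype=float32))
side ((399.5000305175781, 217.5), (9.899494171142578, 38.18376159667969), 45.0) (array([386.00003, 231.     ], dtype=float32), array([413.00003, 204.     ], dtype=float32))
bar end front/back (array([ 0.57347193, -0.18420615,  0.25663366]), [np.float64(3.1), np.float64(3.1)])
bar end front/back (array([ 0.67387686, -0.16820888,  0.26796121]), [np.float64(0.8), np.float64(0.8)])
```

>>> step_arm(series=[{"dp": [0, 0, 0], "rotation": [0, 0, 0.038]}, {"dp": [0.5, 0.03, 0.5], "rotation": [0, 0, 0]}, {"dp": [0.5, 0, 0.7], "rotation": [0, 0, 0]}, {"dp": [0, 0, 0.8], "rotation": [0, 0, 0]}, {"dp": [0, 0, 0.8], "rotation": [0, 0, 0]}, {"dp": [0, 0, 0.8], "rotation": [0, 0, 0]}, {"dp": [0, 0, 0.4], "rotation": [0, 0, 0]}, {"dp": [0, 0, 0], "rotation": [0, 0, 0]}], grip=0.3)

```text
t: 3.2
tcp_pos: [0.5695, 0.2817, 0.076]
ee_rot: [-0.001, 0.075, 0.997, -0.0]
wrist_force: [0.6, -0.5, 1.0]
opening: 0.0602
grasp_force: 0.0
```

```bash
python3 - <<'E'
from h import *
from workcell import ctrl
d=ctrl.get_image("wrist"); pickle.dump(d,open("w3.pkl","wb")); cv2.imwrite("pics/w3.png",d["image"])
o=ctrl.observe(); print(o["tcp_pos"],o["ee_rot"],o["opening"])
hsv=cv2.cvtColor(d["image"],cv2.COLOR_BGR2HSV); print(proj(d,[(.539,.287,.042),(.57,.282,.042)]))
E
```

```text
[0.5702054  0.28190601 0.07752218] [2.06846992e-04 7.49534936e-02 9.97187003e-01 1.05790505e-04] 0.0610075695428166
[[322.13301473 189.12359426]
 [321.68381438 230.17252863]]
```

View pics/w3.png

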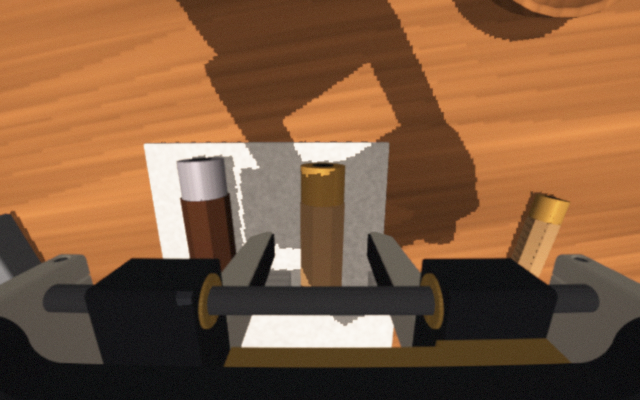

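The handle at column 322 is centred between the fingers at 255 and 385, and its ferrule middle at row 187 matches the predicted 189. I'll descend and grip.

>>> step_arm(series=[{"dp": [0, 0, 0.3], "rotation": [0, 0, 0]}, {"dp": [0, 0, 0.3], "rotation": [0, 0, 0]}, {"dp": [0, 0, 0.3], "rotation": [0, 0, 0]}, {"dp": [0, 0, 0.22], "rotation": [0, 0, 0]}, {"dp": [0, 0, 0], "rotation": [0, 0, 0]}, {"dp": [0, 0, 0], "rotation": [0, 0, 0]}, {"dp": [0, 0, 0], "rotation": [0, 0, 0]}, {"dp": [0, 0, 0], "rotation": [0, 0, 0]}])

```text
t: 4.25
tcp_pos: [0.5704, 0.2815, 0.0211]
ee_rot: [0.0, 0.075, 0.997, 0.0]
wrist_force: [1.1, -0.2, -0.5]
opening: 0.0602
grasp_force: 0.0
```

>>> step_arm(series=[{"dp": [0, 0, 0], "rotation": [0, 0, 0]}, {"dp": [0, 0, 0], "rotation": [0, 0, 0]}, {"dp": [0, 0, 0], "rotation": [0, 0, 0]}, {"dp": [0, 0, 0], "rotation": [0, 0, 0]}, {"dp": [0, 0, 0], "rotation": [0, 0, 0]}, {"dp": [0, 0, 0], "rotation": [0, 0, 0]}, {"dp": [0, 0, 0], "rotation": [0, 0, 0]}, {"dp": [0, 0, 0], "rotation": [0, 0, 0]}], grip=-1)

```text
t: 5.25
tcp_pos: [0.5702, 0.2814, 0.0207]
ee_rot: [0.0, 0.075, 0.997, 0.0]
wrist_force: [-0.0, -0.3, 0.2]
opening: 0.0336
grasp_force: 30.0
```

>>> step_arm(series=[{"dp": [0, 0, -0.03], "rotation": [0, 0, 0]}, {"dp": [0.28, 0, 0], "rotation": [0, 0, 0]}, {"dp": [0.28, 0, 0], "rotation": [0, 0, 0]}, {"dp": [0.28, 0, 0], "rotation": [0, 0, 0]}, {"dp": [0.28, 0, 0], "rotation": [0, 0, 0]}, {"dp": [0.28, 0, 0], "rotation": [0, 0, 0]}, {"dp": [0.2, 0, 0], "rotation": [0, 0, 0]}, {"dp": [0, 0, 0.03], "rotation": [0, 0, 0]}])

```text
t: 6.25
tcp_pos: [0.4906, 0.2937, 0.0208]
ee_rot: [0.0, 0.075, 0.997, 0.0]
wrist_force: [-0.2, 0.5, -1.9]
opening: 0.0336
grasp_force: 30.0
```

>>> step_arm(series=[{"dp": [0, 0, 0], "rotation": [0, 0, 0]}, {"dp": [0, 0, 0], "rotation": [0, 0, 0]}, {"dp": [0, 0, 0], "rotation": [0, 0, 0]}, {"dp": [0, 0, 0], "rotation": [0, 0, 0]}, {"dp": [0, 0, -0.5], "rotation": [0, 0, 0]}, {"dp": [0, 0, -0.8], "rotation": [0, 0, 0]}, {"dp": [0, 0, 0], "rotation": [0, 0, 0]}, {"dp": [0, 0, 0], "rotation": [0, 0, 0]}], grip=0.3)

```text
t: 7.25
tcp_pos: [0.4909, 0.2933, 0.0851]
ee_rot: [-0.0, 0.075, 0.997, -0.0]
wrist_force: [-0.3, -0.3, -0.7]
opening: 0.0603
grasp_force: 0.0
```

```bash
python3 - <<'E'
from h import *
from workcell import ctrl
d=ctrl.get_image("wrist"); pickle.dump(d,open("w4.pkl","wb"));e=ctrl.get_image("top");pickle.dump(e,open("top4.pkl","wb"));s=ctrl.get_image("side")
im=np.hstack([cv2.resize(d["image"],(400,250)),cv2.resize(s["image"][140:290,230:430],(400,300))[:250]])
cv2.imwrite("pics/c4.png",im)
print(ctrl.observe()["tcp_pos"])
E
```

```text
[0.49064651 0.29318614 0.08447251]
```

View pics/c4.png

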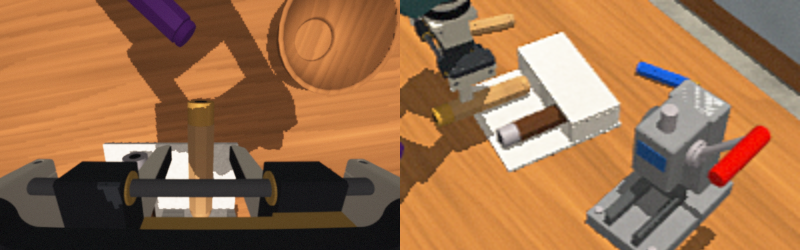

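The handle lies drawn out on the board: the ferrule is at (200,105) in the left half and the butt clears the hood in the side view. Now I regrip near the butt.

>>> step_arm(series=[{"dp": [-0.55, 0, 0], "rotation": [0, 0, 0]}, {"dp": [-0.55, 0, 0], "rotation": [0, 0, 0]}, {"dp": [-0.55, 0, 0], "rotation": [0, 0, 0]}, {"dp": [0, 0, 0.4], "rotation": [0, 0, 0]}, {"dp": [0, 0, 0.4], "rotation": [0, 0, 0]}, {"dp": [0, 0, 0.3], "rotation": [0, 0, 0]}, {"dp": [0, 0, 0.2], "rotation": [0, 0, 0]}, {"dp": [0, 0, 0], "rotation": [0, 0, 0]}])

```text
t: 8.4
tcp_pos: [0.5721, 0.281, 0.0199]
ee_rot: [-0.0, 0.075, 0.997, -0.0]
wrist_force: [-0.2, 0.1, 0.1]
opening: 0.0603
grasp_force: 0.0
```

>>> step_arm(series=[{"dp": [0, 0, 0], "rotation": [0, 0, 0]}, {"dp": [0, 0, 0], "rotation": [0, 0, 0]}, {"dp": [0, 0, 0], "rotation": [0, 0, 0]}, {"dp": [0, 0, 0], "rotation": [0, 0, 0]}, {"dp": [0, 0, 0], "rotation": [0, 0, 0]}, {"dp": [0, 0, -0.4], "rotation": [0, 0, 0]}, {"dp": [0, 0, -0.6], "rotation": [0, 0, 0]}, {"dp": [0, 0, -0.6], "rotation": [0, 0, 0]}], grip=-1)

```text
t: 9.4
tcp_pos: [0.5726, 0.281, 0.1025]
ee_rot: [0.0, 0.075, 0.997, 0.0]
wrist_force: [-0.6, 0.0, -1.8]
opening: 0.0336
grasp_force: 30.0
```

The handle is held and lifted. I need a close look at the press in both views to fix its pose.

```bash
python3 - <<'E'
from h import *
T=pickle.load(open("top0.pkl","rb"));S=pickle.load(open("side0.pkl","rb"))
a=cv2.resize(T["image"][135:228,310:375],None,fx=6,fy=6,interpolation=cv2.INTER_CUBIC)
b=cv2.resize(S["image"][175:277,320:400],None,fx=5,fy=5,interpolation=cv2.INTER_CUBIC)
im=np.zeros((558,790,3),np.uint8); im[:,:390]=a; im[:510,390:]=b
cv2.imwrite("pics/press.png",im)
from workcell import ctrl
print(ctrl.observe()["qpos"])
E
```

```text
[ 4.16269010e-01  9.56113418e-02  1.66723739e+00 -5.07072365e-05
  1.37860296e+00 -1.00394237e+00]
```

View pics/press.png

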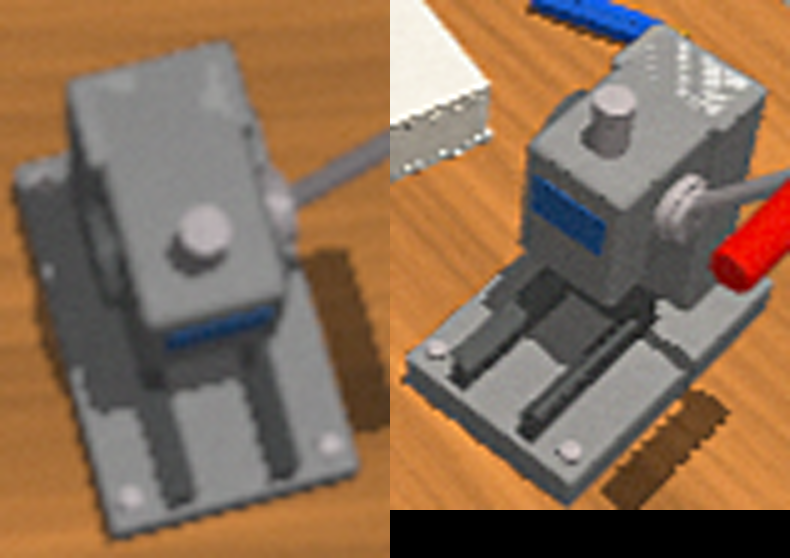

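The top crop (left) shows the bolts at (131,495) and (331,443), the ram cap at (205,228) and the head corners at (70,85), (228,42), (283,300) and (150,326). In the side crop the bolts are at (437,350) and (570,452), and the ram cap at (613,100).

```bash
python3 - <<'E'
from h import *
T=pickle.load(open("top0.pkl","rb"));S=pickle.load(open("side0.pkl","rb"));W=pickle.load(open("w2.pkl","rb"))
t=lambda x,y:((x+.5)/6-.5+310,(y+.5)/6-.5+135)
s=lambda x,y:((x-390+.5)/5-.5+320,(y+.5)/5-.5+175)
bl=tri([(T,t(131,495)),(S,s(437,350))]);br=tri([(T,t(331,443)),(S,s(570,452))]);cap=tri([(T,t(205,228)),(S,s(613,97))])
print(bl,br,cap)
ang=lambda v:np.degrees(np.arctan2(v[1],v[0]))
d=bl[0]-br[0]; print("yaw bolts",ang(d)-90); m=(bl[0]+br[0])/2; print("mid",m,"yaw to cap",ang(cap[0]-m))
h=plane(T,[t(70,85),t(228,42),t(283,300),t(150,326)],.2); print(h, "yaw", ang(h[0]-h[3]),ang(h[1]-h[2]),ang(h[0]-h[1])-90)
f=h.mean(0);print("head centre",f)
p=np.radians(8.5);R=np.array([[np.cos(p),-np.sin(p)],[np.sin(p),np.cos(p)]])
print("origin from head",f[:2]-R@[.0325,0])
base=plane(T,[t(112,535),t(355,468)],.015);print("base corners",base,ang(base[0]-base[1])-90)
wl=plane(T,[t(145,410),t(178,500),t(250,360),t(283,472)],.055);print("walls",wl,ang(wl[0]-wl[1]),ang(wl[2]-wl[3]))
E
```

```text
(array([ 0.54380105, -0.01276906,  0.03016158]), [np.float64(2.2), np.float64(2.2)]) (array([ 0.55982163, -0.11589473,  0.03203753]), [np.float64(2.3), np.float64(2.3)]) (array([ 0.62477081, -0.05114173,  0.23557612]), [np.float64(1.9), np.float64(1.9)])
yaw bolts 8.830317216288933
mid [ 0.55181134 -0.06433189  0.03109956] yaw to cap 10.247675396360684
[[ 7.09553907e-01 -1.63025798e-04  2.00000000e-01]
 [ 7.22937641e-01 -7.46590388e-02  2.00000000e-01]
 [ 5.98859243e-01 -8.59519325e-02  2.00000000e-01]
 [ 5.92846221e-01 -2.49033892e-02  2.00000000e-01]] yaw 11.96870368098477 5.200400646302253 10.184939651998405
head centre [ 0.65604925 -0.04641935  0.2       ]
origin from head [ 0.62390624 -0.05122315]
base corners [[ 0.52880514 -0.00249951  0.015     ]
 [ 0.55085675 -0.12947527  0.015     ]] 9.852171642944654
walls [[ 0.58360811 -0.02431825  0.055     ]
 [ 0.53672001 -0.03588829  0.055     ]
 [ 0.60377015 -0.0792519   0.055     ]
 [ 0.54553914 -0.08925943  0.055     ]] 13.861312808728439 9.751538546295954
```

>>> step_arm(series=[{"dp": [0, 0, -0.8], "rotation": [0, 0, 0.16]}, {"dp": [0, 0, -0.8], "rotation": [0, 0, 0.16]}, {"dp": [0, 0, -0.8], "rotation": [0, 0, 0.16]}, {"dp": [0, 0, 0], "rotation": [0, 0, 0.16]}, {"dp": [0, 0, 0], "rotation": [0, 0, 0.16]}, {"dp": [0, 0, 0], "rotation": [0, 0, 0.16]}, {"dp": [0, 0, 0], "rotation": [0, 0, 0.16]}, {"dp": [0, 0, 0], "rotation": [0, 0, 0.16]}])

```text
t: 10.4
tcp_pos: [0.5724, 0.2809, 0.2217]
ee_rot: [0.0, 0.68, 0.733, 0.0]
wrist_force: [0.2, -0.1, -2.5]
opening: 0.034
grasp_force: 30.0
```

>>> step_arm(series=[{"dp": [0, 0, 0], "rotation": [0, 0, 0.157]}, {"dp": [0, 0, 0], "rotation": [0, 0, 0.157]}, {"dp": [0, 0, 0], "rotation": [0, 0, 0.157]}, {"dp": [0, 0, 0], "rotation": [0, 0, 0.157]}, {"dp": [0, 0, 0], "rotation": [0, 0, 0.157]}, {"dp": [0, 0, 0], "rotation": [0, 0, 0.157]}, {"dp": [0, 0, 0], "rotation": [0, 0, 0.157]}, {"dp": [0, 0, 0], "rotation": [0, 0, 0.157]}])

```text
t: 11.4
tcp_pos: [0.5724, 0.281, 0.2217]
ee_rot: [-0.0, 0.986, 0.164, 0.0]
wrist_force: [0.3, -0.0, -1.6]
opening: 0.0338
grasp_force: 30.0
```

>>> step_arm(series=[{"dp": [0, 0, 0], "rotation": [0, 0, 0.157]}, {"dp": [-0.9, 0, 0], "rotation": [0, 0, 0]}, {"dp": [-0.9, 0, 0], "rotation": [0, 0, 0]}, {"dp": [-0.7, 0.6, 0], "rotation": [0, 0, 0]}, {"dp": [-0.5, 0.8, 0], "rotation": [0, 0, 0]}, {"dp": [-0.3, 0.8, 0], "rotation": [0, 0, 0]}, {"dp": [-0.2, 0.8, 0], "rotation": [0, 0, 0]}, {"dp": [-0.28, 0.8, 0], "rotation": [0, 0, 0]}])

```text
t: 12.4
tcp_pos: [0.418, 0.0605, 0.2217]
ee_rot: [0.0, 0.996, 0.085, 0.0]
wrist_force: [0.6, -1.4, -1.8]
opening: 0.0337
grasp_force: 30.0
```

>>> step_arm(series=[{"dp": [0, 0.8, 0], "rotation": [0, 0, 0]}, {"dp": [0, 0.8, 0], "rotation": [0, 0, 0]}, {"dp": [0, 0.8, 0], "rotation": [0, 0, 0]}, {"dp": [0, 0.5, 0], "rotation": [0, 0, 0]}, {"dp": [0, 0, 0], "rotation": [0, 0, 0]}, {"dp": [0, 0, 0], "rotation": [0, 0, 0]}, {"dp": [0, 0, 0], "rotation": [0, 0, 0]}, {"dp": [0, 0, 0], "rotation": [0, 0, 0]}])

```text
t: 13.4
tcp_pos: [0.4433, -0.0806, 0.2208]
ee_rot: [0.0, 0.996, 0.086, 0.0]
wrist_force: [0.5, 0.6, -2.1]
opening: 0.0335
grasp_force: 30.0
```

```bash
python3 - <<'E'
from h import *
from workcell import ctrl
d=ctrl.get_image("wrist"); pickle.dump(d,open("w5.pkl","wb"))
s=ctrl.get_image("side");pickle.dump(s,open("side5.pkl","wb"));t=ctrl.get_image("top");pickle.dump(t,open("top5.pkl","wb"))
im=np.zeros((600,800,3),np.uint8); im[:400,:640]=d["image"]; im[400:,:320]=cv2.resize(s["image"][160:260,280:440],(320,200)); im[400:,320:800]=cv2.resize(t["image"][130:230,260:500],(480,200))
cv2.imwrite("pics/w5.png",im)
o=ctrl.observe();print(o["tcp_pos"],o["ee_rot"])
E
```

```text
[ 0.44334018 -0.08090867  0.22068451] [-5.79914650e-06  9.96330306e-01  8.55915900e-02  6.20806268e-06]
```

View pics/w5.png

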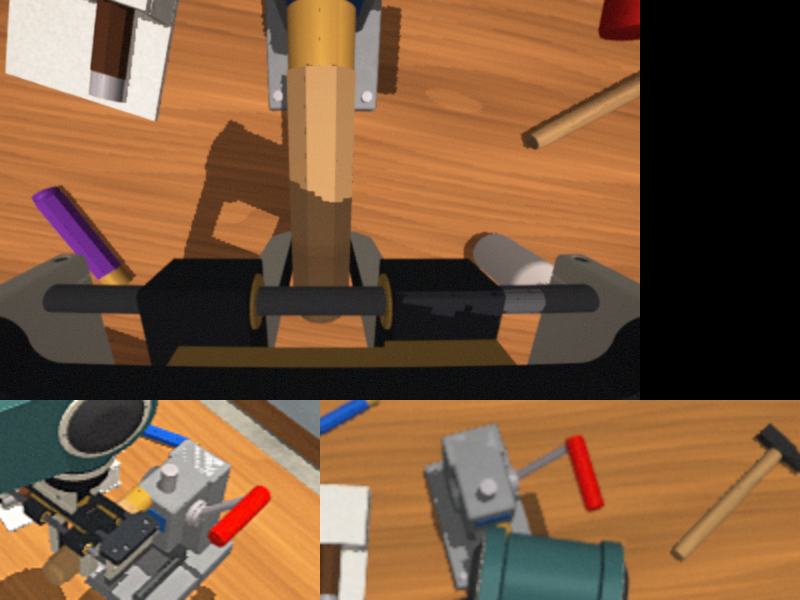

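The wrist view shows the held handle at columns 287–353. The press's front bolts are at (278,97) and (367,97), and the base corners at (269,110) and (375,108). Yaw looks matched; next is the lateral offset.

```bash
python3 - <<'E'
from h import *
T=pickle.load(open("top0.pkl","rb"));S=pickle.load(open("side0.pkl","rb"));W=pickle.load(open("w5.pkl","rb"))
g=cv2.cvtColor(W["image"],cv2.COLOR_BGR2GRAY)
def blob(x,y,r=8):
    p=g[y-r:y+r+1,x-r:x+r+1].astype(int); m=p>p.max()-35; q=np.argwhere(m)[:,::-1]; return q.mean(0)+[x-r,y-r],m.sum()
b1,b2=blob(278,97),blob(367,97); print(b1,b2)
t=lambda x,y:((x+.5)/6-.5+310,(y+.5)/6-.5+135)
s=lambda x,y:((x-390+.5)/5-.5+320,(y+.5)/5-.5+175)
bl=tri([(T,t(131,495)),(S,s(437,350)),(W,b1[0])]);br=tri([(T,t(331,443)),(S,s(570,452)),(W,b2[0])]);print(bl,br)
tcp=np.array([.44334,-.0809]);p=2*np.arctan2(.0856,.9963);c,sn=np.cos(p),np.sin(p)
loc=lambda P:np.array([(P[:2]-tcp)@[c,sn],(P[:2]-tcp)@[sn,-c]])*1e3
print("yaw",np.degrees(p))
for z in(.018,.024,.03):
    B=plane(W,[b1[0],b2[0]],z); print(z,[loc(q) for q in B],"mid",loc(B.mean(0)), "from W corners",loc(plane(W,[(269,110),(375,108)],z-.004).mean(0)))
print("origin est (.624,-.0512):",loc(np.array([.624,-.0512])))
# handle centreline in wrist view at axis height
hsv=cv2.cvtColor(W["image"],cv2.COLOR_BGR2HSV)
for r in(10,40,80,130,160):
    m=np.where((hsv[r,270:370,1]>75)&(hsv[r,270:370,0]>12)&(hsv[r,270:370,0]<28))[0]+270
    q=plane(W,[(m.min(),r),(m.max(),r)],.2257); print(r,m.min(),m.max(),loc(q[0])[1],loc(q[1])[1],loc(q.mean(0)))
E
```

```text
(array([277.24      ,  95.13333333]), np.int64(75)) (array([366.72619048,  95.79761905]), np.int64(84))
(array([ 0.54329618, -0.01238529,  0.03078518]), [np.float64(2.7), np.float64(1.7), np.float64(1.2)]) (array([ 0.55976002, -0.11602768,  0.03231077]), [np.float64(2.3), np.float64(2.4), np.float64(0.2)])
yaw 9.821346381927569
0.018 [array([110.94149044, -53.45640257]), array([110.1239313 ,  56.90755991])] mid [110.53271087   1.72557867] from W corners [94.8419931   1.70181221]
0.024 [array([110.34651115, -52.565256  ]), array([109.54251689,  55.96755587])] mid [109.94451402   1.70114993] from W corners [94.51772231  1.67804075]
0.03 [array([109.75153186, -51.67410943]), array([108.96110247,  55.02755183])] mid [109.35631716   1.6767212 ] from W corners [94.19345152  1.65426929]
origin est (.624,-.0512): [183.07844768   1.5516422 ]
10 286 355 -16.812190134207686 17.040367120166273 [1.29911338e+02 1.14088493e-01]
40 287 354 -16.70163952959867 16.917146252591856 [1.16505215e+02 1.07753361e-01]
80 286 354 -17.774200982764814 17.453040909039682 [97.7268712  -0.16058004]
130 270 369 -27.242949976691968 26.32739750699937 [72.55728737 -0.45777623]
160 270 369 -28.01844294124473 27.056376193973872 [56.36535437 -0.48103337]
```

>>> step_arm(series=[{"dp": [0, 0.02, 0], "rotation": [0, 0, 0.007]}, {"dp": [0, 0, 0.6], "rotation": [0, 0, 0]}, {"dp": [0, 0, 0.7], "rotation": [0, 0, 0]}, {"dp": [0, 0, 0.7], "rotation": [0, 0, 0]}, {"dp": [0, 0, 0.5], "rotation": [0, 0, 0]}, {"dp": [0, 0, 0.2], "rotation": [0, 0, 0]}, {"dp": [0, 0, 0], "rotation": [0, 0, 0]}, {"dp": [0, 0, 0], "rotation": [0, 0, 0]}])

```text
t: 14.55
tcp_pos: [0.4441, -0.0823, 0.0868]
ee_rot: [0.0, 0.997, 0.082, 0.001]
wrist_force: [0.9, -0.3, -2.5]
opening: 0.0338
grasp_force: 30.0
```

>>> step_arm(series=[{"dp": [0, 0, 0.15], "rotation": [0, 0, 0]}, {"dp": [0, 0, 0.15], "rotation": [0, 0, 0]}, {"dp": [0, 0, 0.15], "rotation": [0, 0, 0]}, {"dp": [0, 0, 0.15], "rotation": [0, 0, 0]}, {"dp": [0, 0, 0.15], "rotation": [0, 0, 0]}, {"dp": [0, 0, 0.06], "rotation": [0, 0, 0]}, {"dp": [0, 0, 0], "rotation": [0, 0, 0]}, {"dp": [0, 0, 0], "rotation": [0, 0, 0]}])

```text
t: 15.55
tcp_pos: [0.4437, -0.0822, 0.0454]
ee_rot: [0.0, 0.997, 0.082, 0.0]
wrist_force: [0.6, 0.9, -1.8]
opening: 0.0336
grasp_force: 30.0
```

>>> step_arm(series=[{"dp": [0.2, 0, 0], "rotation": [0, 0, 0]}, {"dp": [0.2, 0, 0], "rotation": [0, 0, 0]}, {"dp": [0.2, 0, 0], "rotation": [0, 0, 0]}, {"dp": [0.2, 0, 0], "rotation": [0, 0, 0]}, {"dp": [0.2, 0, 0], "rotation": [0, 0, 0]}, {"dp": [0.2, 0, 0], "rotation": [0, 0, 0]}, {"dp": [0, 0, 0], "rotation": [0, 0, 0]}, {"dp": [0, 0, 0.03], "rotation": [0, 0, 0]}])

```text
t: 16.55
tcp_pos: [0.5026, -0.0724, 0.0436]
ee_rot: [-0.0, 0.997, 0.082, -0.0]
wrist_force: [-0.6, -0.1, -1.9]
opening: 0.0336
grasp_force: 30.0
```

>>> step_arm(series=[{"dp": [0.03, 0, 0], "rotation": [0, 0, 0]}, {"dp": [0.03, 0, 0], "rotation": [0, 0, 0]}, {"dp": [0.03, 0, 0], "rotation": [0, 0, 0]}, {"dp": [0.03, 0, 0], "rotation": [0, 0, 0]}, {"dp": [0.03, 0, 0], "rotation": [0, 0, 0]}, {"dp": [0.03, 0, 0], "rotation": [0, 0, 0]}, {"dp": [0, 0, 0], "rotation": [0, 0, 0]}, {"dp": [0, 0, 0], "rotation": [0, 0, 0]}])

```text
t: 17.55
tcp_pos: [0.5116, -0.071, 0.0436]
ee_rot: [-0.0, 0.997, 0.082, 0.0]
wrist_force: [-0.8, 0.2, -1.8]
opening: 0.0335
grasp_force: 30.0
```

>>> step_arm(series=[{"dp": [0.02, 0, 0], "rotation": [0, 0, 0]}, {"dp": [0.02, 0, 0], "rotation": [0, 0, 0]}, {"dp": [0.02, 0, 0], "rotation": [0, 0, 0]}, {"dp": [0.02, 0, 0], "rotation": [0, 0, 0]}, {"dp": [0, 0, 0], "rotation": [0, 0, 0]}, {"dp": [0, 0, 0], "rotation": [0, 0, 0]}, {"dp": [0, 0, 0], "rotation": [0, 0, 0]}, {"dp": [0, 0, 0], "rotation": [0, 0, 0]}])

```text
t: 18.55
tcp_pos: [0.5124, -0.0708, 0.0429]
ee_rot: [-0.0, 0.997, 0.082, -0.004]
wrist_force: [-31.3, -4.8, 12.8]
opening: 0.0338
grasp_force: 30.0
```

The ferrule is against the back stop (31 N). I ease off the press force and release.

>>> step_arm(series=[{"dp": [-0.025, 0, 0], "rotation": [0, 0, 0]}, {"dp": [-0.02, 0, 0], "rotation": [0, 0, 0]}, {"dp": [0, 0, 0], "rotation": [0, 0, 0]}, {"dp": [0, 0, 0], "rotation": [0, 0, 0]}, {"dp": [0, 0, 0], "rotation": [0, 0, 0]}, {"dp": [0, 0, 0], "rotation": [0, 0, 0]}, {"dp": [0, 0, 0], "rotation": [0, 0, 0]}, {"dp": [0, 0, 0], "rotation": [0, 0, 0]}])

```text
t: 19.55
tcp_pos: [0.5123, -0.0708, 0.0431]
ee_rot: [-0.0, 0.997, 0.082, -0.001]
wrist_force: [-8.0, -2.7, -1.8]
opening: 0.0337
grasp_force: 30.0
```

>>> step_arm(series=[{"dp": [0, 0, 0], "rotation": [0, 0, 0]}, {"dp": [0, 0, 0], "rotation": [0, 0, 0]}, {"dp": [0, 0, 0], "rotation": [0, 0, 0]}, {"dp": [0, 0, 0], "rotation": [0, 0, 0]}, {"dp": [0, 0, -0.4], "rotation": [0, 0, 0]}, {"dp": [0, 0, -0.8], "rotation": [0, 0, 0]}, {"dp": [-0.5, 0, -0.8], "rotation": [0, 0, 0]}, {"dp": [-0.5, 0, -0.8], "rotation": [0, 0, 0]}], grip=0.3)

```text
t: 20.55
tcp_pos: [0.4633, -0.0788, 0.1864]
ee_rot: [0.0, 0.997, 0.082, 0.0]
wrist_force: [0.3, -0.4, -0.1]
opening: 0.0607
grasp_force: 0.0
```

```bash
python3 - <<'E'
from h import *
from workcell import ctrl
d=ctrl.get_image("wrist"); pickle.dump(d,open("w6.pkl","wb"))
o=ctrl.observe();print(o["tcp_pos"],o["ee_rot"])
W=d;T=ctrl.get_image("top");S=ctrl.get_image("side");pickle.dump((T,S),open("ts6.pkl","wb"))
# butt end row: pale blob in wrist image
hsv=cv2.cvtColor(W["image"],cv2.COLOR_BGR2HSV)
p=np.radians(9.4);O=np.array([.624,-.0512]);ex=np.array([np.cos(p),np.sin(p)]);ey=np.array([-np.sin(p),np.cos(p)])
X=lambda a,b,z:[*(O+a*ex+b*ey),z]
print("pred butt top corners",proj(W,[X(-.156,.014,.064),X(-.156,-.014,.064),X(-.085,0.03,.061),X(-.085,-0.03,.061)]))
cv2.imwrite("pics/w6.png",np.vstack([W["image"],np.hstack([cv2.resize(S["image"][160:280,300:428],(213,200)),cv2.resize(T["image"][130:250,300:428],(213,200)),np.zeros((200,214,3),np.uint8)])]))
E
```

```text
[ 0.46270455 -0.07939002  0.19211119] [0.00118954 0.99664942 0.08172076 0.0031993 ]
pred butt top corners [[305.96657091 192.44304658]
 [332.68441504 192.41756106]
 [288.92914399 122.13922511]
 [349.43389389 122.06520419]]
```

View pics/w6.png

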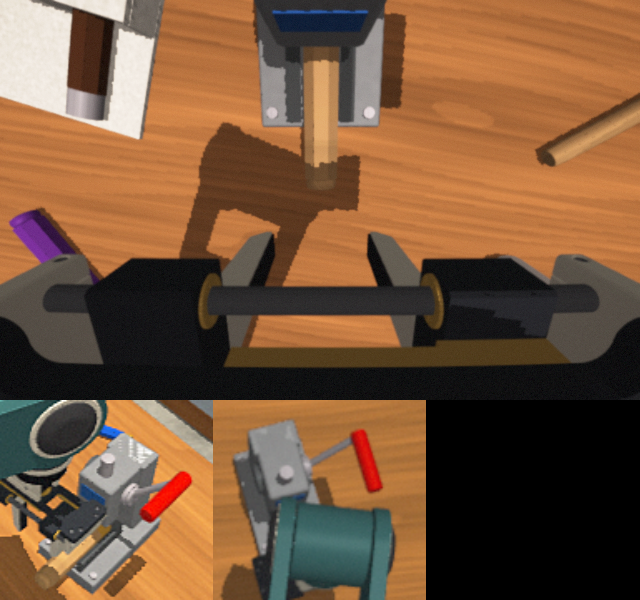

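The handle is seated in the trough with its butt at (320,185), where the prediction was (319,192), and it runs straight along the trough. The lever is still at rest. Next I go above the lever bar.

>>> step_arm(series=[{"dp": [0, 0, -0.98], "rotation": [0, 0, 0]}, {"dp": [0, 0, -0.98], "rotation": [0, 0, 0]}, {"dp": [0, 0, -0.98], "rotation": [0, 0, 0]}, {"dp": [0.3, 0.6, 0], "rotation": [0, 0, 0]}, {"dp": [0.6, 0.6, 0], "rotation": [0, 0, 0]}, {"dp": [0.7, 0.6, 0], "rotation": [0, 0, 0]}, {"dp": [0.7, 0.6, 0], "rotation": [0, 0, 0]}, {"dp": [0.08, 0.02, 0], "rotation": [0, 0, 0]}])

```text
t: 21.7
tcp_pos: [0.6027, -0.1799, 0.3284]
ee_rot: [-0.001, 0.997, 0.081, -0.002]
wrist_force: [0.1, 0.6, 0.5]
opening: 0.0605
grasp_force: 0.0
```

```bash
cat > red.py <<'E'
from h import *
def bar(d,z):
    hsv=cv2.cvtColor(d["image"],cv2.COLOR_BGR2HSV); m=cv2.inRange(hsv,(0,150,50),(7,255,255))|cv2.inRange(hsv,(173,150,50),(180,255,255))
    m=cv2.morphologyEx(m,cv2.MORPH_OPEN,np.ones((3,3))); k,l,s,c=cv2.connectedComponentsWithStats(m); i=1+np.argmax(s[1:,4]); P=np.argwhere(l==i)[:,::-1]
    L=[]
    for r in np.unique(P[:,1])[4:-4:4]:
        q=P[P[:,1]==r,0]; L.append((r,q.min(),q.max()))
    return s[i],L
E
python3 - <<'E'
from red import *
from workcell import ctrl
d=ctrl.get_image("wrist"); pickle.dump(d,open("w7.pkl","wb")); o=ctrl.observe(); print(o["tcp_pos"],o["ee_rot"])
s,L=bar(d,.263); print(s)
w,x,y,z=o["ee_rot"];R=Ro.from_quat([x,y,z,w]).as_matrix()
for r,a,b in L[::3]:
    q=plane(d,[(a,r),(b,r)],.263); print(r,a,b,((q-o["tcp_pos"])@R*1e3).round(1).tolist())
E
```

```text
[ 0.60217849 -0.17917004  0.32899343] [-6.06787625e-04  9.96671532e-01  8.15101746e-02 -1.25722251e-03]
[ 304  131   33  122 3685]
135 304 335 [[67.9, -11.9, 65.8], [67.9, 12.6, 65.8]]
147 304 336 [[58.6, -12.0, 65.9], [58.5, 13.6, 65.8]]
159 304 335 [[49.0, -12.2, 65.9], [49.0, 12.9, 65.9]]
171 304 335 [[39.2, -12.3, 65.9], [39.2, 13.0, 65.9]]
183 304 335 [[29.2, -12.5, 65.9], [29.2, 13.1, 65.9]]
195 305 335 [[19.0, -11.9, 66.0], [19.0, 13.3, 65.9]]
207 306 334 [[8.5, -11.2, 66.0], [8.5, 12.5, 66.0]]
219 305 334 [[-2.3, -12.2, 66.0], [-2.3, 12.7, 66.0]]
231 306 334 [[-13.3, -11.5, 66.0], [-13.3, 12.8, 66.0]]
243 306 334 [[-24.7, -11.7, 66.1], [-24.7, 12.9, 66.0]]
```

The bar is centred within 0.5 mm and parallel to the tool, and its 25–26 mm width agrees with the 263 mm height. I'll descend and grip it.

>>> step_arm(series=[{"dp": [0, 0.01, 0.3], "rotation": [0, 0, 0]}, {"dp": [0, 0, 0.4], "rotation": [0, 0, 0]}, {"dp": [0, 0, 0.4], "rotation": [0, 0, 0]}, {"dp": [0, 0, 0.3], "rotation": [0, 0, 0]}, {"dp": [0, 0, 0.14], "rotation": [0, 0, 0]}, {"dp": [0, 0, 0], "rotation": [0, 0, 0]}, {"dp": [0, 0, 0], "rotation": [0, 0, 0]}, {"dp": [0, 0, 0], "rotation": [0, 0, 0]}])

```text
t: 22.75
tcp_pos: [0.6014, -0.1794, 0.2543]
ee_rot: [0.0, 0.997, 0.082, 0.0]
wrist_force: [0.3, 0.5, -0.4]
opening: 0.0604
grasp_force: 0.0
```

>>> step_arm(series=[{"dp": [0, 0, 0], "rotation": [0, 0, 0]}, {"dp": [0, 0, 0], "rotation": [0, 0, 0]}, {"dp": [0, 0, 0], "rotation": [0, 0, 0]}, {"dp": [0, 0, 0], "rotation": [0, 0, 0]}, {"dp": [0, 0, 0], "rotation": [0, 0, 0]}, {"dp": [0, 0, 0], "rotation": [0, 0, 0]}, {"dp": [0, 0, 0], "rotation": [0, 0, 0]}, {"dp": [0, 0, 0], "rotation": [0, 0, 0]}], grip=-1)

```text
t: 23.75
tcp_pos: [0.6012, -0.1795, 0.2537]
ee_rot: [0.0, 0.997, 0.082, 0.0]
wrist_force: [0.1, -2.9, -0.2]
opening: 0.025
grasp_force: 30.0
```

```bash
python3 - <<'E'
import numpy as np
r=160/50
a=np.radians(40.1)
th=np.array([0,.04,.1,.16,.22,.28,.34,.40,.46,.52,.58,.64,.70,.76,.82,.86,.90,.93,.96])
y=r*np.cos(a-th); z=-r*np.sin(a-th)   # tool y = outward(-press y), tool z = down
for k in range(1,len(th)): print(th[k],round(y[k]-y[k-1],3),round(z[k]-z[k-1],3))
print(((z[-1]-z[0])*50).round(1),((y-y[0])*50).round(1)[-1])
E
```

```text
0.04 0.08 0.1
0.1 0.113 0.155
0.16 0.104 0.162
0.22 0.094 0.168
0.28 0.083 0.173
0.34 0.073 0.178
0.4 0.062 0.182
0.46 0.051 0.185
0.52 0.04 0.188
0.58 0.029 0.19
0.64 0.017 0.191
0.7 0.006 0.192
0.76 -0.006 0.192
0.82 -0.017 0.191
0.86 -0.018 0.127
0.9 -0.023 0.126
0.93 -0.02 0.094
0.96 -0.023 0.093
144.2 32.2
```

>>> step_arm(series=[{"dp": [0, 0.08, 0.1], "rotation": [0, 0, 0]}, {"dp": [0, 0.113, 0.155], "rotation": [0, 0, 0]}, {"dp": [0, 0.104, 0.162], "rotation": [0, 0, 0]}, {"dp": [0, 0.094, 0.168], "rotation": [0, 0, 0]}, {"dp": [0, 0.083, 0.173], "rotation": [0, 0, 0]}, {"dp": [0, 0.073, 0.178], "rotation": [0, 0, 0]}, {"dp": [0, 0.062, 0.182], "rotation": [0, 0, 0]}, {"dp": [0, 0, 0], "rotation": [0, 0, 0]}])

```text
t: 24.75
tcp_pos: [0.6062, -0.2098, 0.1969]
ee_rot: [0.0, 0.997, 0.082, -0.0]
wrist_force: [1.5, -3.7, 5.4]
opening: 0.0252
grasp_force: 30.0
```

>>> step_arm(series=[{"dp": [0, 0.051, 0.185], "rotation": [0, 0, 0]}, {"dp": [0, 0.04, 0.188], "rotation": [0, 0, 0]}, {"dp": [0, 0.029, 0.19], "rotation": [0, 0, 0]}, {"dp": [0, 0.017, 0.191], "rotation": [0, 0, 0]}, {"dp": [0, 0.006, 0.192], "rotation": [0, 0, 0]}, {"dp": [0, -0.006, 0.192], "rotation": [0, 0, 0]}, {"dp": [0, -0.017, 0.191], "rotation": [0, 0, 0]}, {"dp": [0, 0, 0], "rotation": [0, 0, 0]}])

```text
t: 25.75
tcp_pos: [0.6071, -0.2153, 0.1302]
ee_rot: [0.0, 0.997, 0.082, -0.0]
wrist_force: [2.2, -5.9, 4.3]
opening: 0.0252
grasp_force: 30.0
```

```bash
python3 - <<'E'
from red import *
from workcell import ctrl
o=ctrl.observe(); print(o["tcp_pos"],o["wrist_force"])
p=np.radians(9.4);ey=np.array([-np.sin(p),np.cos(p)])
d=np.array(o["tcp_pos"])-[.6012,-.1795,.2537]; print("dy out",-d[:2]@ey,"dz",d[2])
y=.1225-d[:2]@ey; z=.103+d[2]; print("theta",np.radians(40)-np.arctan2(z,y), np.hypot(y,z))
E
```

```text
[ 0.60713018 -0.21533259  0.13018007] [ 2.19582452 -5.89144786  4.32881123]
dy out 0.036319983888642694 dz -0.12351993224734809
theta 0.8266223371808343 0.16014011022171953
```

>>> step_arm(series=[{"dp": [0, -0.018, 0.127], "rotation": [0, 0, 0]}, {"dp": [0, -0.023, 0.126], "rotation": [0, 0, 0]}, {"dp": [0, -0.02, 0.094], "rotation": [0, 0, 0]}, {"dp": [0, -0.03, 0.12], "rotation": [0, 0, 0]}, {"dp": [0, 0, 0], "rotation": [0, 0, 0]}, {"dp": [0, 0, 0], "rotation": [0, 0, 0]}, {"dp": [0, 0, 0], "rotation": [0, 0, 0]}, {"dp": [0, 0, 0], "rotation": [0, 0, 0]}])

```text
t: 26.75
tcp_pos: [0.6064, -0.2109, 0.1079]
ee_rot: [0.0, 0.997, 0.082, 0.0]
wrist_force: [0.5, -5.4, 6.1]
opening: 0.0253
grasp_force: 30.0
```

```bash
python3 - <<'E'
from red import *
from workcell import ctrl
o=ctrl.observe(); print(o["tcp_pos"],o["wrist_force"])
p=np.radians(9.4);ey=np.array([-np.sin(p),np.cos(p)])
d=np.array(o["tcp_pos"])-[.6012,-.1795,.2537]
y=.1225-d[:2]@ey; z=.103+d[2]; print("theta",np.radians(40)-np.arctan2(z,y), np.hypot(y,z))
E
```

```text
[ 0.60642807 -0.21094274  0.10788722] [ 0.53970104 -5.35054046  6.08703364]
theta 0.9686635193806172 0.16020110553292885
```

>>> step_arm(series=[{"dp": [0, -0.012, 0.04], "rotation": [0, 0, 0]}, {"dp": [0, -0.012, 0.04], "rotation": [0, 0, 0]}, {"dp": [0, 0, 0], "rotation": [0, 0, 0]}, {"dp": [0, 0, 0], "rotation": [0, 0, 0]}, {"dp": [0, 0, 0], "rotation": [0, 0, 0]}, {"dp": [0, 0, 0], "rotation": [0, 0, 0]}, {"dp": [0, 0, 0], "rotation": [0, 0, 0]}, {"dp": [0, 0, 0], "rotation": [0, 0, 0]}])

```text
t: 27.75
tcp_pos: [0.6063, -0.2098, 0.104]
ee_rot: [0.0, 0.997, 0.082, 0.0]
wrist_force: [1.2, -6.0, 5.4]
opening: 0.0251
grasp_force: 30.0
```

```bash
python3 - <<'E'
from red import *
from workcell import ctrl
o=ctrl.observe(); print(o["tcp_pos"],o["wrist_force"])
T,S0=pickle.load(open("ts6.pkl","rb")); S=ctrl.get_image("side")
# measured bar centre in the side view vs expectation for grip geometry
s,L=bar(S,0); P=np.array([((a+b)/2,r) for r,a,b in L]); print("bar side px",s,P.mean(0))
p=np.radians(9.4);O=np.array([.624,-.0512]);ex=np.array([np.cos(p),np.sin(p)]);ey=np.array([-np.sin(p),np.cos(p)])
for th in(.9,.95,1.0):
    a=np.radians(40)-th; print(th,proj(S,[[*(O+x*ex-.16*np.cos(a)*ey),.16+.16*np.sin(a)] for x in(-.072,.03)]).round(1).tolist())
r=cv2.absdiff(S["image"],S0["image"]); 
hsv=cv2.cvtColor(S["image"],cv2.COLOR_BGR2HSV);m=cv2.inRange(hsv,(0,150,50),(7,255,255));q=np.argwhere(m[150:320,330:480])[:,::-1]+[330,150];print(cv2.minAreaRect(q.astype(np.float32)))
E
```

```text
[ 0.60625648 -0.20980703  0.10395667] [ 1.20983167 -6.02886603  5.37192875]
bar side px [386 259  13  15 131] [392.75 265.  ]
0.9 [[390.8, 268.1], [413.1, 244.3]]
0.95 [[389.8, 269.3], [412.0, 245.6]]
1.0 [[388.7, 270.3], [410.8, 246.7]]
((395.25006103515625, 263.7500305175781), (9.899494171142578, 21.92030906677246), 45.0)
```

>>> step_arm(series=[{"dp": [0, -0.008, 0.025], "rotation": [0, 0, 0]}, {"dp": [0, -0.004, 0.015], "rotation": [0, 0, 0]}, {"dp": [0, 0, 0], "rotation": [0, 0, 0]}, {"dp": [0, 0, 0], "rotation": [0, 0, 0]}, {"dp": [0, 0, 0], "rotation": [0, 0, 0]}, {"dp": [0, 0, 0], "rotation": [0, 0, 0]}, {"dp": [0, 0, 0], "rotation": [0, 0, 0]}, {"dp": [0, 0, 0], "rotation": [0, 0, 0]}])

```text
t: 28.8
tcp_pos: [0.6063, -0.2094, 0.1027]
ee_rot: [0.001, 0.997, 0.082, 0.0]
wrist_force: [-1.3, -6.5, 11.0]
opening: 0.0251
grasp_force: 30.0
```

The lever is on its lower stop and has been held there over 2 s. I ease it back up along the same arc.

>>> step_arm(series=[{"dp": [0, 0.012, -0.04], "rotation": [0, 0, 0]}, {"dp": [0, 0.012, -0.04], "rotation": [0, 0, 0]}, {"dp": [0, 0.012, -0.04], "rotation": [0, 0, 0]}, {"dp": [0, 0.03, -0.12], "rotation": [0, 0, 0]}, {"dp": [0, 0.02, -0.094], "rotation": [0, 0, 0]}, {"dp": [0, 0.023, -0.126], "rotation": [0, 0, 0]}, {"dp": [0, 0.018, -0.127], "rotation": [0, 0, 0]}, {"dp": [0, 0.017, -0.191], "rotation": [0, 0, 0]}])

```text
t: 29.8
tcp_pos: [0.6073, -0.2163, 0.1407]
ee_rot: [0.0, 0.997, 0.082, -0.0]
wrist_force: [1.5, -4.7, 3.8]
opening: 0.0253
grasp_force: 30.0
```

>>> step_arm(series=[{"dp": [0, 0.006, -0.192], "rotation": [0, 0, 0]}, {"dp": [0, -0.006, -0.192], "rotation": [0, 0, 0]}, {"dp": [0, -0.017, -0.191], "rotation": [0, 0, 0]}, {"dp": [0, -0.029, -0.19], "rotation": [0, 0, 0]}, {"dp": [0, -0.04, -0.188], "rotation": [0, 0, 0]}, {"dp": [0, -0.051, -0.185], "rotation": [0, 0, 0]}, {"dp": [0, -0.062, -0.182], "rotation": [0, 0, 0]}, {"dp": [0, -0.073, -0.178], "rotation": [0, 0, 0]}])

```text
t: 30.8
tcp_pos: [0.6051, -0.2028, 0.2159]
ee_rot: [0.0, 0.997, 0.082, 0.0]
wrist_force: [0.5, -3.7, 5.1]
opening: 0.0254
grasp_force: 30.0
```

>>> step_arm(series=[{"dp": [0, -0.083, -0.173], "rotation": [0, 0, 0]}, {"dp": [0, -0.094, -0.168], "rotation": [0, 0, 0]}, {"dp": [0, -0.104, -0.162], "rotation": [0, 0, 0]}, {"dp": [0, -0.113, -0.155], "rotation": [0, 0, 0]}, {"dp": [0, -0.06, -0.075], "rotation": [0, 0, 0]}, {"dp": [0, -0.02, -0.025], "rotation": [0, 0, 0]}, {"dp": [0, 0, 0], "rotation": [0, 0, 0]}, {"dp": [0, 0, 0], "rotation": [0, 0, 0]}])

```text
t: 31.8
tcp_pos: [0.6012, -0.1794, 0.2535]
ee_rot: [0.0, 0.997, 0.082, -0.0]
wrist_force: [1.1, -6.1, 4.5]
opening: 0.0253
grasp_force: 30.0
```

>>> step_arm(series=[{"dp": [0, 0, 0], "rotation": [0, 0, 0]}, {"dp": [0, 0, 0], "rotation": [0, 0, 0]}, {"dp": [0, 0, 0], "rotation": [0, 0, 0]}, {"dp": [0, 0, 0], "rotation": [0, 0, 0]}, {"dp": [0, 0, -0.4], "rotation": [0, 0, 0]}, {"dp": [0, 0, -0.8], "rotation": [0, 0, 0]}, {"dp": [0, 0, -0.8], "rotation": [0, 0, 0]}, {"dp": [0, 0, -0.2], "rotation": [0, 0, 0]}], grip=0.3)

```text
t: 32.8
tcp_pos: [0.6014, -0.1794, 0.3681]
ee_rot: [0.001, 0.997, 0.082, 0.002]
wrist_force: [0.5, 0.6, -0.4]
opening: 0.0604
grasp_force: 0.0
```

>>> step_arm(series=[{"dp": [-0.3, -0.6, 0], "rotation": [0, 0, 0]}, {"dp": [-0.6, -0.6, 0], "rotation": [0, 0, 0]}, {"dp": [-0.9, -0.6, 0], "rotation": [0, 0, 0]}, {"dp": [-0.9, -0.6, 0], "rotation": [0, 0, 0]}, {"dp": [-0.3, 0, 0], "rotation": [0, 0, 0]}, {"dp": [0, 0, 0.3], "rotation": [0, 0, 0]}, {"dp": [0, 0, 0], "rotation": [0, 0, 0]}, {"dp": [0, 0, 0], "rotation": [0, 0, 0]}])

```text
t: 33.8
tcp_pos: [0.4343, -0.0856, 0.348]
ee_rot: [-0.0, 0.997, 0.082, -0.001]
wrist_force: [-0.0, 0.3, 0.7]
opening: 0.0604
grasp_force: 0.0
```

```bash
python3 - <<'E'
from red import *
from workcell import ctrl
T0=pickle.load(open("top0.pkl","rb"));S0=pickle.load(open("side0.pkl","rb"))
for n,A in(("top",T0),("side",S0)):
    B=ctrl.get_image(n)
    for d in(A,B): s,L=bar(d,0); print(n,"red",s)
def buttend(d,tcpname):
    hsv=cv2.cvtColor(d["image"],cv2.COLOR_BGR2HSV)
    p=np.radians(9.4);O=np.array([.624,-.0512]);ex=np.array([np.cos(p),np.sin(p)]);ey=np.array([-np.sin(p),np.cos(p)])
    # shaft is paler (lower saturation) than the table
    for a in(-.09,-.105,-.12,-.135,-.145,-.15,-.155,-.16,-.165,-.17):
        u,v=proj(d,[[*(O+a*ex),.064]])[0].round().astype(int); print(tcpname,a,(u,v),hsv[v,u].tolist() if 0<=v<400 else None,end=";")
    print()
W6=pickle.load(open("w6.pkl","rb")); W=ctrl.get_image("wrist"); pickle.dump(W,open("w8.pkl","wb"))
buttend(W6,"w6");buttend(W,"w8"); o=ctrl.observe();print(o["tcp_pos"],o["wrist_force"])
E
```

```text
top red [383 148  19  37 349]
top red [383 148  19  37 347]
side red [384 203  31  30 383]
side red [384 203  31  30 384]
w6 -0.09 (np.int64(319), np.int64(127)) [16, 128, 229];w6 -0.105 (np.int64(319), np.int64(143)) [16, 135, 217];w6 -0.12 (np.int64(319), np.int64(158)) [16, 134, 215];w6 -0.135 (np.int64(319), np.int64(173)) [14, 139, 103];w6 -0.145 (np.int64(319), np.int64(182)) [14, 139, 114];w6 -0.15 (np.int64(319), np.int64(187)) [15, 137, 112];w6 -0.155 (np.int64(319), np.int64(192)) [12, 170, 96];w6 -0.16 (np.int64(319), np.int64(196)) [13, 175, 99];w6 -0.165 (np.int64(319), np.int64(201)) [13, 174, 98];w6 -0.17 (np.int64(319), np.int64(205)) [13, 164, 90];
w8 -0.09 (np.int64(319), np.int64(106)) [16, 129, 226];w8 -0.105 (np.int64(319), np.int64(116)) [16, 137, 212];w8 -0.12 (np.int64(319), np.int64(126)) [15, 132, 214];w8 -0.135 (np.int64(319), np.int64(136)) [15, 133, 220];w8 -0.145 (np.int64(319), np.int64(143)) [15, 134, 215];w8 -0.15 (np.int64(319), np.int64(146)) [15, 133, 205];w8 -0.155 (np.int64(319), np.int64(149)) [13, 152, 92];w8 -0.16 (np.int64(319), np.int64(152)) [12, 168, 94];w8 -0.165 (np.int64(319), np.int64(156)) [12, 173, 90];w8 -0.17 (np.int64(319), np.int64(159)) [12, 167, 101];
[ 0.43413706 -0.08548758  0.34851326] [ 0.01304304 -0.28036947 -0.42779451]
```

The lever is back at rest, with its bar at the same pixels as at the start. The handle's butt hasn't moved and the robot is clear of everything. I'm handing in.

```bash
python3 -c "
from workcell import ctrl
print(ctrl.job_done())"
```

```text
the job is handed in; nothing more can be done
None
```

I handed the job in after 34 of the 72 s: the ash handle is seated against the back stop, and the lever was held on its lower stop for over 1 s, then eased back to rest in about 3 s; the nose force on the ferrule was never measured directly, and no verdict came back.

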